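# Hang the parts bin on the rack and press its label holder home behind the lip

## Task

Set up this station of the parts rack: first hang the little parts bin by its loop handle on the rack's hook and let go of it. Then take the label holder out of its wooden stand, push it upright down behind the lip of the rack's label channel until it is fully home on the channel floor, and finish while still gripping it and holding it pressed down there against the springy seat. Leave the solder spool, the small bottle and the mug where they are.

Things in the scene. Friction and masses are not known exactly. Their poses are not given: they have to be found in the camera images.
- parts_rack: Fixed low rack on a dark steel base plate 90 (x) x 260 (y) x 8 mm; origin under the centre of the base plate, on the desk. Its front is -x, +z up. The hook is at y = +75 mm, the label channel at y = -75 mm in its frame. Its place and yaw (up to 15 degrees) vary. What is carried past the hung bin must pass over it (its top is about 125 mm above the desk).
- hook (a point): Where the centre of the bin's handle bar lies when hung, in the valley of the rack's flat steel J-hook, 14 mm wide (y), axes as the rack's. Arm top 3.5 mm below; upturned tip from x = -8.5 to -3.5 mm, ending 14.5 mm above this point; post from x = +18.5 mm, no higher than the arm. Below, flush with the tip's front, a rubber pad 40 mm wide backs the hung bin.
- channel (a point): Centre of the fixed floor of the rack's open-topped label channel, 20 mm above the desk, axes as the rack's. Channel 9 mm wide (x), 66 mm long (y). Front lip 20 mm above the floor, its edge flared on to 28 mm up and 15 mm in front; back wall 34 mm above the floor; ends flared too (up to 28 mm).
- seat (a joint): Springy rubber seat bar, 40 mm long, in the floor of the channel: value 0 = up, its top 7 mm above the channel floor; 0.007 m = pressed flush with the floor. It takes 1.5 N to start and 5 N to press flush, and springs back up when let go.
- bin_mid (a point): Centre (half-way up) of the loose grey parts bin, an open box 50 (x) x 44 (y) x 50 mm high, walls 3 mm, 0.12 kg; +z up, the loop handle is on its +x side. It can be gripped across the 44 mm width (along its y).
- bin_bar (a point): Middle of the cross bar of the bin's loop handle: 44.5 mm in +x of the bin's centre and 15 mm above it (10 mm below the rim). The bar is a 7 mm round rod along y; the loop's opening between bin wall and bar is 16 mm (x) by 31 mm (y), open up and down. Hung and let go, the bin tips forward by about 15 degrees.
- stand: Fixed slotted wooden block, 50 (x) x 84 (y) x 25 mm high, that holds the label holder upright; origin under its centre. Slot 6.5 mm wide, 63 mm long, 20 mm deep; draw the label holder straight up. Which side (left or right) it and the bin stand on varies.
- label_grip (a point): Centre of the grip bead along the top of the loose label holder: the bead is 10 mm thick (x), 44 mm long (y), 16 mm high (z), from 56 to 72 mm above the foot. Below it is the upright plate, 5 mm thick (x), 60 mm wide (y), with a paper card on both faces (either face may look forward). 0.04 kg. Grip it across x.
- label_foot (a point): Middle of the lower edge of the label holder, 64 mm below label_grip. In the stand it is 5 mm above the desk.
- spool: Loose solder spool, 58 mm across, 30 mm high; origin under its centre. Leave alone.
- flux: Loose small amber bottle with white cap, 21 mm across, 38 mm high; origin under its centre. Leave alone.
- cup: Loose white dotted mug, 82 x 114 mm with handle, 91 mm high; origin under its middle. Leave alone.
Not all that is in view belongs to the job. Leave any purple look-alike of the part that bears bin_mid alone.

How it is judged:
By the outcome, as a careful person would: the job done as asked, in the order asked, and still so for the second after the job is handed in, while the arm keeps its last pose, push and grip.
It also fails if it takes over 58 s, if anything falls off the work surface, if the arm or the gripper's body presses on something with over 40 N, if the wrist force passes 120 N, or if a joint passes its speed limit or range.

## Robot

A 7-joint arm with a two-finger parallel gripper is mounted at the origin on a cart in front of the work surface, level with it; the furniture and walls round the work are solid. World frame = base frame: x ahead of the robot, y to its left, z up, the work surface at z = 0. Lengths are in m, angles in degrees, forces in N, time in s.
With the tool pointing down it reaches from about 0.4 to 0.75 m from the base axis. Payload 19.5 kg.
Tool frame: the origin (TCP) lies at the centre of the arm's flange, where the gripper is bolted on; the fingertips stand 173 mm ahead of it and the grasp point (between the pads) lies 155 mm ahead of it; z points along the fingers, y is the line along which they close (so a half turn about z gives the same grasp; the last joint's range is limited). The gripper opens to 85 mm and grips with 20 to 120 N. Pads are 22 mm wide; open, the fingers measure 114 mm over their backs; the gripper's body (76 mm by 85 mm) begins 54 mm behind the grasp point. The pads swing forward as they close: fully open they stand 13 mm farther back than shut.
Start: joints at [-75.957, 40.479, -1.581, 85.061, 1.261, 54.483, -4.326], TCP at [0.163, 0.552, 0.405] pointing down, gripper open.
Joint ranges: [-155.06, 155.06], [-18.47, 123.98], [-90, 86.84], [0, 140.48], [-83.41, 263.41], [0, 116], [-161.91, 161.91]. Speed limits (degrees/s): [108.29, 108.29, 147.25, 147.25, 172.46, 172.46, 172.46].

## Interface

Orientations are given as [roll, pitch, yaw] about the fixed x, y, z axes, in that order (R = Rz(yaw) Ry(pitch) Rx(roll)).
In Python, from bench import r, cams gives the robot as it stands.
- The arm moves only by the tool send_rows, never from a script. Its arguments are lists of equal length, an entry for each row: "translation": the shift along the tool's x, y, z in cm, a list of three; "rot": the turn, a rotation vector about the tool's x, y, z in rad, a list of three; "gripper": the opening in per cent of the stroke, from 0 (shut) to 100 (fully open). In form: {"translation": [[dx, dy, dz], ...], "rot": [[ax, ay, az], ...], "gripper": [gripper, ...]}. A call has 1 to 8 rows; each row is the pose to reach, as a shift and turn from the pose commanded when the call began, along the tool's axes at that moment; what a row does not reach only later rows make up. A row lasts 1/10 s, in which the tool goes at most 50 mm and 8.59 degrees, less where a joint would pass 70% of its speed; a pose out of reach is approached as far as the arm can. A call with a gripper value outside its range is refused whole. The fingers move at their own pace and stop on an object; "squeeze" is the grip in N (left out, the last holds). Time passes only in rows, so rows that repeat a pose let the fingers close. It gives the time, the measured TCP pose, the force, the opening and the grip force at its end, in the units of the state.
- r.read_state(): the state, without advancing time (a new reading comes with each control period).
- cams.grab_frame(name): name is "side" or "top"; returns the picture (384x512x3 uint8, blue, green, red); there is no depth.
- cams.camera_params(name): a dict with "mtx" (3x3 intrinsics, pixels), "R" (3x3) and "t" (3): a world point X has camera coordinates R X + t. Camera axes: x right, y down, z forward; pixel columns grow to the right and rows downward; lengths in m; the calibration is good to about 2 mm. A picture is of the moment at which its call begins. camera_params takes no time and is no camera call.
- r.job_done(): hands the job in; it is judged then, once.
The state is a dict: "time_s": time; "joint_pos": joint angles; "dq": joint speeds; "tau": joint torques, N m; "tool_pos": TCP position; "eef_rot": TCP orientation; "force": force on the tool from outside, world axes, zero at the start; "ft_torque": the same for the moment, N m; "opening": opening from 0.0 (shut) to 1.0 (fully open); "finger_force": force on a finger pad.
Only numpy, scipy, OpenCV 4.12 (cv2) and the standard library are available. Lean on these libraries where they do the work, as an engineer would, in place of code of your own. Each camera call takes 0.05 s, during which the arm holds its last target. There are 200 camera calls.

## Working session

There is one attempt and no reset: what is moved stays moved. The work goes in short steps, Python scripts to look and compute and a tool call to move; the robot and the scene stay as the last step left them, time stands still between calls to the robot, and variables do not carry over. Pictures are saved under pics/ and viewed, at most 10 in all, crops included, and the job is handed in when it is done.

Besides the shell and the picture viewer there is one more tool, called in YAML: its name, and indented under it one key for each argument. send_rows: Moves the arm, as the interface text tells. Its arguments: {"type":"object","properties":{"translation":{"type":"array","items":{"type":"array","items":{"type":"number"}}},"rot":{"type":"array","items":{"type":"array","items":{"type":"number"}}},"gripper":{"type":"array","items":{"type":"number"}},"squeeze":{"type":"number"}},"required":["translation","rot","gripper"]}

```bash
mkdir -p pics; ls; python3 - <<'E'
from bench import r,cams
import cv2,numpy as np
np.set_printoptions(precision=4,suppress=True)
for n in("top","side"):
    cv2.imwrite(f"pics/{n}0.png",cams.grab_frame(n)); p=cams.camera_params(n); print(n,p["mtx"].tolist(),p["R"],p["t"],-p["R"].T@p["t"])
s=r.read_state();print(s)
E
```

```text
pics
top [[431.891365011538, 0.0, 254.45284913223628], [0.0, 431.891365011538, 183.45107286194207], [0.0, 0.0, 1.0]] [[ 0.4011 -0.916   0.0028]
 [-0.8932 -0.3917 -0.2209]
 [ 0.2035  0.086  -0.9753]] [-0.3888  0.4468  1.6193] [ 0.2255 -0.3204  1.6791]
side [[467.9283764231727, 0.0, 258.3289894028708], [0.0, 467.9283764231727, 190.98477910115608], [0.0, 0.0, 1.0]] [[ 0.4222 -0.9065 -0.0084]
 [-0.5336 -0.2411 -0.8106]
 [ 0.7328  0.3467 -0.5855]] [-0.3864  0.2965  1.3531] [-0.6702 -0.7479  1.0293]
{'time_s': 0.1, 'joint_pos': array([-75.9576,  40.5095,  -1.5827,  85.0814,   1.261 ,  54.4816,
        -4.3249]), 'dq': array([ 0.0881, -0.0832,  0.0333,  0.0069,  0.0128,  0.1034, -0.0308]), 'tau': array([  0.0018, -88.4287,   1.2363, -23.6461,   0.017 ,   0.005 ,
         0.0001]), 'tool_pos': array([0.1626, 0.5515, 0.4043]), 'eef_rot': array([-179.9449,    0.0018,  163.5698]), 'force': array([ 0.7417, -0.8719,  1.1509]), 'ft_torque': array([-0.0697, -0.0036,  0.0333]), 'finger_force': 0.0, 'opening': 0.9976495031848309}
```

View pics/top0.png

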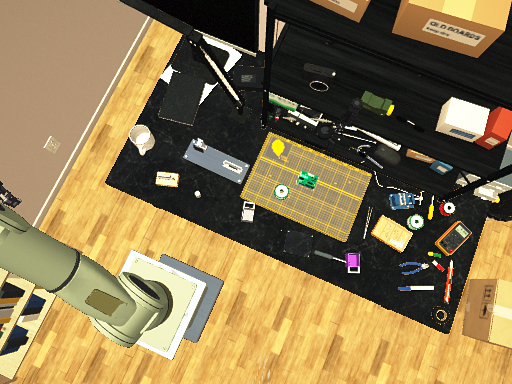

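View pics/side0.png

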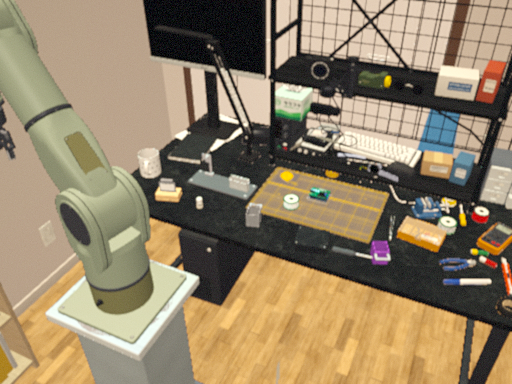

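```bash
python3 - <<'E'
import cv2
for n,(x,y) in(("top",(120,125)),("side",(135,140))):
    im=cv2.imread(f"pics/{n}0.png")[y:y+110,x:x+155]
    im=cv2.resize(im,None,fx=5,fy=5,interpolation=cv2.INTER_CUBIC)
    for k in range(0,155,10):
        cv2.line(im,(k*5,0),(k*5,6 if k%50 else 15),(0,255,255),1)
        cv2.putText(im,str(x+k),(k*5,18),0,.35,(0,255,255),1)
    for k in range(0,110,10): cv2.putText(im,str(y+k),(0,k*5+4),0,.35,(0,255,255),1)
    cv2.imwrite(f"pics/{n}c.png",im)
E
```

```text
(no output)
```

View pics/topc.png

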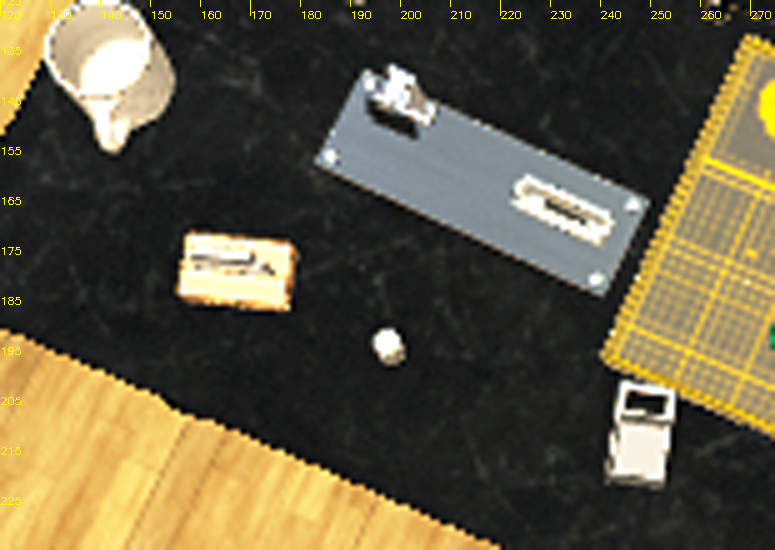

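View pics/sidec.png

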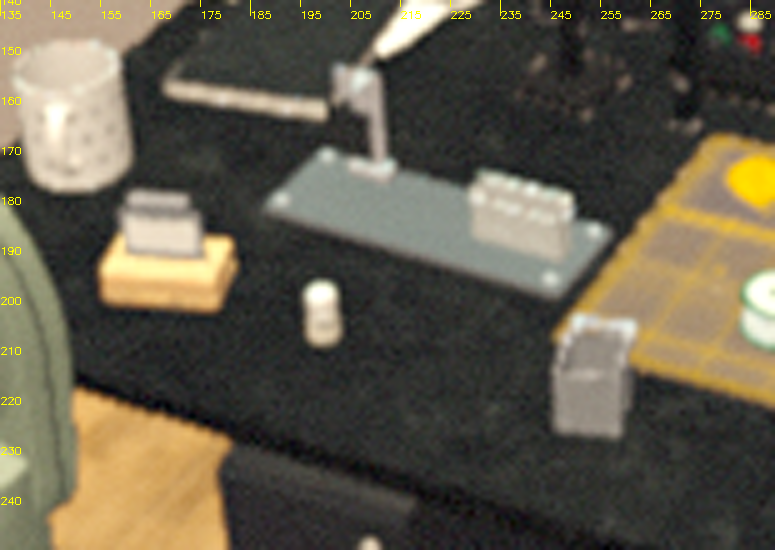

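```bash
cat > h.py <<'E'
import numpy as np,cv2
from bench import r,cams
np.set_printoptions(precision=2,suppress=True)
P={n:cams.camera_params(n) for n in("top","side")}
def ray(n,uv):
    p=P[n];uv=np.atleast_2d(np.asarray(uv,float))
    d=np.c_[uv,np.ones(len(uv))]@np.linalg.inv(p["mtx"]).T@p["R"]
    return -p["R"].T@p["t"],d
def plane(n,uv,z):
    c,d=ray(n,uv);return c+d*((z-c[2])/d[:,2])[:,None]
def proj(n,X):
    p=P[n];q=(np.atleast_2d(X)@p["R"].T+p["t"])@p["mtx"].T;return q[:,:2]/q[:,2:]
def tri(a,b):
    (c1,d1),(c2,d2)=ray("top",a),ray("side",b)
    A=[];B=[]
    for c,d in((c1,d1[0]),(c2,d2[0])):
        d=d/np.linalg.norm(d);M=np.eye(3)-np.outer(d,d);A.append(M);B.append(M@c)
    X=np.linalg.solve(sum(A),sum(B));return X,[np.linalg.norm(M@X-b) for M,b in zip(A,B)]
def rect(n,mask,z):
    K=4;m=cv2.resize(mask.astype(np.float32),None,fx=K,fy=K,interpolation=cv2.INTER_LINEAR)>.5
    cs=max(cv2.findContours(m.astype(np.uint8),0,1)[0],key=cv2.contourArea)[:,0]
    w=plane(n,(cs+.5)/K-.5,z)[:,:2]*1000
    (c,s,a)=cv2.minAreaRect(w.astype(np.float32));return np.array(c),s,a,cv2.boxPoints((c,s,a))
E
python3 - <<'E'
from h import *
R={"top":{"plate":(183,138,250,186),"stand":(154,170,180,188),"bin":(238,199,258,224)},
"side":{"plate":(185,168,260,201),"stand":(153,185,184,204),"bin":(243,201,265,229)}}
for n in R:
    im=cv2.imread(f"pics/{n}0.png");hsv=cv2.cvtColor(im,cv2.COLOR_BGR2HSV)
    for o,(a,b,c,d) in R[n].items():
        m=np.zeros(im.shape[:2],bool);s=hsv[b:d,a:c].astype(int)
        if o=="stand":q=(s[...,1]>60)&(s[...,2]>100)
        elif o=="plate":q=(s[...,2]>70)
        else:q=(s[...,2]>85)&(s[...,1]<70)
        m[b:d,a:c]=q
        for z in {"plate":(.008,),"stand":(.025,0),"bin":(.05,.04,0)}[o]:
            c_,s_,a_,bx=rect(n,m,z);print(n,o,z,c_,np.array(s_),round(a_,1),"\n",bx.tolist() if o!="bin" else bx)
t=cv2.imread("pics/top0.png");s=cv2.imread("pics/side0.png")
print("top bin V");print(t[199:224,238:257].max(2))
print("side bin V");print(s[201:229,243:264].max(2))
E
```

```text
top plate 0.008 [601.86   5.8 ] [261.52 105.2 ] 87.7 
 [[544.00927734375, -122.72734069824219], [649.1182861328125, -126.98442077636719], [659.7015380859375, 134.3198699951172], [554.592529296875, 138.5769500732422]]
top stand 0.025 [447.09 146.9 ] [55.56 96.28] 23.7 
 [[402.3130187988281, 179.82711791992188], [440.9836730957031, 91.65511322021484], [491.8691711425781, 113.97256469726562], [453.1985168457031, 202.14456176757812]]
top stand 0 [450.44 153.96] [56.4  97.73] 23.7 
 [[404.985595703125, 187.3882293701172], [444.24066162109375, 97.8836441040039], [495.895263671875, 120.53840637207031], [456.64019775390625, 210.04299926757812]]
top bin 0.05 [ 454.72 -197.23] [82.5  47.42] 15.4 
 [[ 408.66 -185.29]
 [ 421.22 -231.01]
 [ 500.77 -209.16]
 [ 488.21 -163.44]]
top bin 0.04 [ 456.12 -196.47] [83.01 47.71] 15.4 
 [[ 409.78 -184.46]
 [ 422.42 -230.47]
 [ 502.46 -208.47]
 [ 489.83 -162.47]]
top bin 0 [ 461.75 -193.44] [85.03 48.87] 15.4 
 [[ 414.28 -181.15]
 [ 427.23 -228.27]
 [ 509.22 -205.74]
 [ 496.28 -158.62]]
side plate 0.008 [607.96   5.47] [271.23 137.64] 89.3 
 [[537.442260742
[... 4812 characters left out ...]
2 136 150 152 146 150 150 148 149 146 149 151 155 148 126 102
   66  38  53]
 [ 46  54  82 132 147 155 152 152 148 151 149 147 153 151 149 145 108  71
   47  44  45]
 [ 37  50  88 138 154 155 149 150 148 154 149 149 148 149 153 141 107  59
   48  52  44]
 [ 45  44  84 137 161 160 155 148 150 153 151 153 152 151 153 148  98  60
   52  49  52]
 [ 37  38  78 118 146 151 145 145 152 153 152 152 153 156 159 154 103  60
   56  56  59]
 [ 52  39  57  84 109 114 111 110 126 132 128 137 134 139 153 147  99  58
   55  56  51]
 [ 49  51  42  48  56  63  56  63  71  81  86  77  86  94 113 104  71  52
   54  55  48]
 [ 47  45  38  43  42  43  46  43  52  54  49  47  54  59  65  64  50  57
   59  57  56]]
```

```bash
python3 - <<'E'
from h import *
o={"top":(120,125),"side":(135,140)}
def C(n,pts): return (np.array(pts,float)+.5)/5-.5+o[n]
def show(l,n,pts,z): print(l,n,z,(plane(n,C(n,pts),z)*1000)[:,:2].tolist().__repr__() if 0 else (plane(n,C(n,pts),z)*1000)[:,:2].round(1).tolist())
show("bolts BL FL BR FR","top",[(368,83),(330,156),(633,204),(596,279)],.009)
show("bolts","side",[(327,155),(281,200),(595,232),(549,278)],.009)
show("stand top face BL BR FR FL","top",[(187,234),(296,243),(291,307),(179,297)],.025)
show("stand top FL FR BR","side",[(102,269),(220,279),(235,238)],.025)
show("stand bot FL FR","side",[(101,302),(220,310)],0.0)
show("bead top L R","side",[(127,191),(190,197)],.077)
show("plate front at stand L R","side",[(127,249),(202,256)],.025)
print("bin bar",plane("top",[(249.2,202.6)],.042)*1000,"front rim",plane("top",[(247,220.2)],.05)*1000)
print("bin bar ends",plane("top",[(244,202),(254,203.4)],.042)*1000,"frontrim ends",plane("top",[(241.7,219.6),(252,220.9)],.05)*1000)
print("bin side-view front bottom L,R",plane("side",[(245.4,225.9),(258.4,226.8)],0)*1000)
t=cv2.imread("pics/top0.png");s=cv2.imread("pics/side0.png")
print("top hook 190-210,135-156");print(t[135:156,190:210].max(2))
print("top chan 220-244,157-176");print(t[157:176,220:245].max(2))
print("top label 155-181,170-189 sat");h=cv2.cvtColor(t,cv2.COLOR_BGR2HSV);print(h[170:189,155:181,1])
E
```

```text
bolts BL FL BR FR top 0.009 [[635.0, 124.7], [567.1, 126.2], [628.5, -113.1], [560.3, -111.2]]
bolts side 0.009 [[636.8, 125.7], [567.5, 125.7], [628.6, -113.8], [561.7, -108.2]]
stand top face BL BR FR FL top 0.025 [[460.7, 197.5], [488.6, 115.5], [440.5, 96.5], [412.4, 180.5]]
stand top FL FR BR side 0.025 [[417.8, 184.3], [442.9, 98.8], [491.2, 116.8]]
stand bot FL FR side 0.0 [[410.4, 184.1], [438.2, 99.0]]
bead top L R side 0.077 [[448.9, 175.7], [461.2, 129.6]]
plate front at stand L R side 0.025 [[446.3, 182.1], [461.7, 126.6]]
bin bar [[ 489.68 -187.8    42.  ]] front rim [[ 423.02 -208.16   50.  ]]
bin bar ends [[ 483.79 -168.52   42.  ]
 [ 494.24 -205.97   42.  ]] frontrim ends [[ 417.04 -188.81   50.  ]
 [ 428.19 -226.61   50.  ]]
bin side-view front bottom L,R [[ 415.8  -184.02    0.  ]
 [ 429.81 -226.34    0.  ]]
top hook 190-210,135-156
[[ 28  27  34  28  29  27  29  33  35  34  33  34  35  35  36  37  48  31
   28  27]
 [ 27  25  28  26  23  28  31  25  28  29  32  26  33  32  31  34  36  31
   30  34]
 [ 33  29  30  26  27  29  31  31  63  24  30  30  34  41  35  38  
[... 4971 characters left out ...]
59  56  56
   52  53  47  31 181 143  59  19]
 [145  29  34  34  30  28  43  45  46  49  47  50  50  50  49  51  53  56
   56  56  56  51 174  85  47  10]
 [ 23 156 175 170 175 165 155 125  91  89  42  28  32  32  29  42  44  44
   44  47  45  51 150 112  69  22]
 [ 20  44 113  98 149 151 140 164 133 168 168 140 178 174 168 160 143 118
   90  49  33  86 171 174  51  20]
 [ 21  33  20  82 121 105 166 150 161 213  97 106 117 132 145 154 143 145
  164 167 137 163 107 122  12  11]
 [  8  33  20   9  20  31  21  26  61  31  13  32  73  96  97  96 122 104
  133 107 113 118 109  13  11   0]
 [ 10  46  44  43  26  21  11  22  29  31  16  26  49  18  38   9  10  28
   55  67  33  55  38  20  10   8]]
```

```bash
python3 - <<'E'
import cv2,numpy as np
L=[]
for n,b in(("top",(186,134)),("side",(196,148)),("top",(216,152)),("side",(222,168))):
    x,y=b;im=cv2.imread(f"pics/{n}0.png")[y:y+28,x:x+32]
    im=cv2.resize(im,None,fx=12,fy=10.5,interpolation=cv2.INTER_NEAREST)
    for k in range(0,32,4): cv2.putText(im,str(x+k),(k*12,9),0,.33,(0,255,0),1)
    for k in range(0,28,4): cv2.putText(im,str(y+k),(0,int(k*10.5)+8),0,.33,(0,255,0),1)
    L.append(im)
cv2.imwrite("pics/hc.png",np.vstack([np.hstack(L[:2]),np.hstack(L[2:])]))
E
```

```text
(no output)
```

View pics/hc.png

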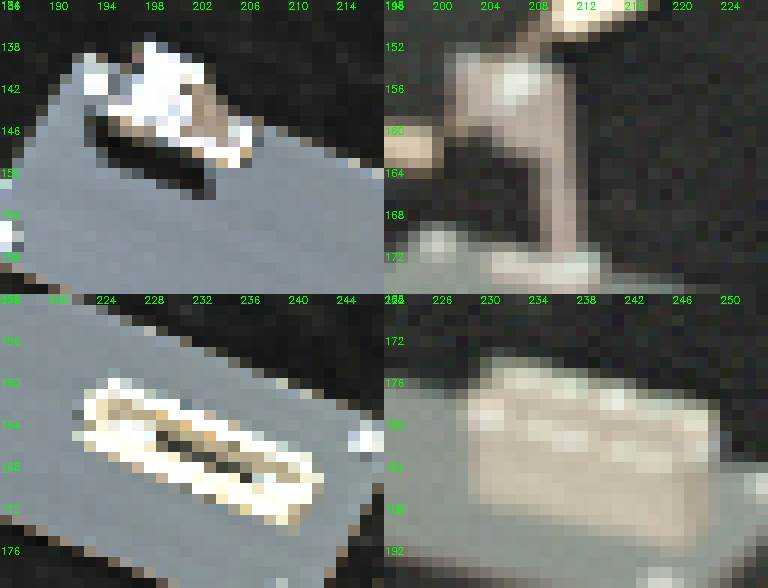

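```bash
cat >> h.py <<'E'
a=np.radians(-2.0);RC=np.array([.5975,.0068]);RR=np.array([[np.cos(a),-np.sin(a)],[np.sin(a),np.cos(a)]])
def rk(x,y,z): return np.r_[RC+RR@[x,y],z]
def inrk(X): return np.r_[RR.T@(np.asarray(X)[:2]-RC),X[2]]*1000
E
python3 - <<'E'
from h import *
q=lambda n,p,z:inrk(plane(n,[p],z)[0])
print("post base top",q("top",(205,147.8),.01),"side",q("side",(210.3,171.5),.01),"foot side c",q("side",(208.5,172.7),.01))
print("back wall top",q("top",(233,164.2),.054),"flare edge",q("top",(231,169.5),.048))
print("side: backwall top mid",q("side",(239.5,177.5),.054),"flare edge",q("side",(238.2,181.5),.048), "bottom front",q("side",(238.5,189.5),.008))
for hx in(-20,-10,0,10):
  for hz in(.11,.118):
    e=[(-8.5,0,.0145),(0,0,0),(18.5,0,-.0035),(-8.5,20,-.005),(-8.5,-20,-.005)]
    X=np.array([rk((hx+i)/1e3,(75+j)/1e3,hz+k) for i,j,k in e])
    print(hx,hz,"tip,hook,postTop,padL,padR top",proj("top",X).round(1).tolist(),"side",proj("side",X).round(1).tolist())
E
```

```text
post base top [28.99 63.06 10.  ] side [46.42 79.22 10.  ] foot side c [35.96 81.06 10.  ]
back wall top [  6.55 -76.28  54.  ] flare edge [-14.67 -77.75  48.  ]
side: backwall top mid [  4.39 -77.32  54.  ] flare edge [-13.08 -81.25  48.  ] bottom front [ -8.67 -78.56   8.  ]
-20 0.11 tip,hook,postTop,padL,padR top [[191.9, 150.5], [193.4, 149.7], [195.8, 145.8], [187.9, 149.8], [197.3, 154.2]] side [[198.4, 155.9], [200.0, 158.2], [202.8, 156.6], [194.4, 159.1], [203.4, 161.7]]
-20 0.118 tip,hook,postTop,padL,padR top [[191.6, 149.9], [193.1, 149.1], [195.5, 145.1], [187.6, 149.2], [197.0, 153.6]] side [[198.3, 154.1], [199.8, 156.3], [202.6, 154.8], [194.2, 157.3], [203.3, 159.8]]
-10 0.11 tip,hook,postTop,padL,padR top [[193.1, 148.2], [194.6, 147.4], [197.0, 143.5], [189.1, 147.6], [198.5, 151.9]] side [[199.9, 154.7], [201.5, 156.9], [204.2, 155.4], [195.8, 157.9], [204.9, 160.4]]
-10 0.118 tip,hook,postTop,padL,padR top [[192.8, 147.6], [194.4, 146.8], [196.7, 142.8], [188.8, 146.9], [198.2, 151.3]] side [[199.7, 152.8], [201.3, 155.1], [204.0, 153.6], [195.7, 156.1], [204.7, 158.6]]
0 0.11 tip,hook,postTop,padL,padR top [[194.3, 145.9], [195.9, 145.1], [198.2, 141.2], [190.3, 145.3], [199.7, 149.7]] side [[201.4, 153.4], [202.9, 155.7], [205.6, 154.1], [197.3, 156.6], [206.3, 159.1]]
0 0.118 tip,hook,postTop,padL,padR top [[194.0, 145.3], [195.6, 144.5], [197.9, 140.6], [190.0, 144.6], [199.4, 149.0]] side [[201.2, 151.5], [202.7, 153.8], [205.5, 152.3], [197.1, 154.8], [206.2, 157.3]]
10 0.11 tip,hook,postTop,padL,padR top [[195.5, 143.6], [197.1, 142.9], [199.4, 139.0], [191.6, 143.0], [200.9, 147.4]] side [[202.8, 152.1], [204.3, 154.4], [207.0, 152.9], [198.7, 155.4], [207.8, 157.8]]
10 0.118 tip,hook,postTop,padL,padR top [[195.3, 143.0], [196.8, 142.2], [199.2, 138.3], [191.3, 142.4], [200.6, 146.7]] side [[202.7, 150.3], [204.2, 152.6], [206.9, 151.1], [198.6, 153.6], [207.6, 156.0]]
```

```bash
python3 - <<'E'
from h import *
for px in(25,30,35,40):
  print(px,*[(n,proj(n,np.array([rk(px/1e3,y,z) for z in(.008,.05,.1) for y in (.068,.082)])).round(1).tolist()) for n in("top","side")])
t=cv2.imread("pics/side0.png");print("side rows150-175 cols198-216");print(t[148:176,198:216].max(2))
E
```

```text
25 ('top', [[203.5, 148.3], [200.4, 146.9], [202.3, 145.1], [199.2, 143.6], [200.8, 141.1], [197.6, 139.6]]) ('side', [[209.9, 175.3], [206.9, 174.5], [209.1, 166.3], [206.1, 165.4], [208.2, 155.2], [205.1, 154.4]])
30 ('top', [[204.1, 147.2], [201.0, 145.8], [202.9, 144.0], [199.7, 142.5], [201.4, 140.0], [198.2, 138.5]]) ('side', [[210.6, 174.7], [207.5, 173.8], [209.8, 165.7], [206.8, 164.8], [208.9, 154.6], [205.8, 153.8]])
35 ('top', [[204.6, 146.2], [201.6, 144.7], [203.5, 142.9], [200.3, 141.4], [202.0, 138.8], [198.8, 137.3]]) ('side', [[211.2, 174.1], [208.2, 173.2], [210.5, 165.1], [207.4, 164.2], [209.6, 154.0], [206.5, 153.2]])
40 ('top', [[205.2, 145.1], [202.1, 143.7], [204.1, 141.8], [200.9, 140.4], [202.6, 137.7], [199.4, 136.2]]) ('side', [[211.9, 173.4], [208.9, 172.6], [211.2, 164.4], [208.1, 163.6], [210.3, 153.4], [207.2, 152.6]])
side rows150-175 cols198-216
[[ 65  68  66  63  65  69  68  62  62  60  60 117 214 255 255 255 255 253]
 [ 62  60  67  66  64  67  63  69  57  59  83 146 233 255 255 255 225 169]
 [ 62  61  64  61  66  57  66  60  54  75 118 150 203 246
[... 1193 characters left out ...]
181 159  88  36  45  59]
 [ 43  39  50  44  51  50  53  50  46  48  84 143 182 169  95  49  59  53]
 [ 38  47  44  46  45  42  43  54  40  56  71 137 184 167  94  47  51  54]
 [ 58  98 117  96  66  53  42  51  44  41  62 135 182 174  97  50  46  49]
 [115 168 194 168 117  82  66  64  60  43  60 120 179 174 104  52  52  44]
 [142 187 208 187 148 126 126 138 136 115  99 126 179 178 135  96  55  46]
 [154 168 179 169 154 155 167 199 203 192 168 170 192 194 200 170  92  43]
 [157 155 158 156 150 153 168 205 210 207 206 210 218 223 226 188 114  65]
 [155 153 152 156 152 153 159 175 184 190 201 213 216 215 205 177 127 110]
 [152 152 153 151 157 149 154 152 155 160 171 177 191 196 182 154 141 145]]
```

```bash
python3 - <<'E'
from h import *
def T(l,a,b):
    X,e=tri(a,b);print(l,inrk(X),np.array(e)*1000)
T("pad low mid",(199.5,146.4),(206,163))
T("pad low left",(194.5,144),(201.4,161))
T("pad low right",(204.5,148.7),(210,165))
T("topmost",(198.3,138),(206.5,154.5))
for z in(.06,.07,.08,.09):
  print(z,[inrk(plane(n,[p],z)[0]) for n,p in(("top",(199.5,146.4)),("side",(206,163)))])
E
```

```text
pad low mid [ 9.8  70.11 73.15] [0.52 0.52]
pad low left [ 9.47 90.81 76.59] [0.09 0.09]
pad low right [ 9.94 50.67 69.48] [2.16 2.16]
topmost [33.74 82.93 94.5 ] [1.07 1.07]
0.06 [array([13.08, 73.01, 60.  ]), array([26.79, 82.54, 60.  ])]
0.07 [array([10.78, 70.46, 70.  ]), array([13.71, 73.45, 70.  ])]
0.08 [array([ 8.47, 67.91, 80.  ]), array([ 0.64, 64.36, 80.  ])]
0.09 [array([ 6.16, 65.36, 90.  ]), array([-12.44,  55.27,  90.  ])]
```

```bash
cat > go.py <<'E'
import sys
from h import *
from scipy.spatial.transform import Rotation as Ro
def go(*T,pitch=0):
    s=r.read_state();R0=Ro.from_euler("xyz",s["eef_rot"],degrees=True);p=s["tool_pos"]
    print("t",round(s["time_s"],2),"pos",(p*1000).round(1),"rot",s["eef_rot"].round(1),"F",s["force"],"open",round(s["opening"],3),"ff",s["finger_force"])
    for x,y,z,w in T:
        R1=Ro.from_euler("xyz",[180,0,w],degrees=True)
        print((x,y,z,w),"cm",(R0.inv().apply(np.array([x,y,z])/1000-p)*100).round(2),"rot",(R0.inv()*R1).as_rotvec().round(3))
if __name__=="__main__": go(*[tuple(map(float,a.split(","))) for a in sys.argv[1:]])
E
sed -i 's/RC=np.array(\[.5975,.0068\])/RC=np.array([.5975,.0055])/' h.py
python3 go.py 480,250,380,110
```

```text
t 0.1 pos [162.6 551.5 404.3] rot [-179.9    0.   163.6] F [ 0.74 -0.87  1.15] open 0.998 ff 0.0
(480.0, 250.0, 380.0, 110.0) cm [-38.97 -19.94   2.45] rot [-0.    0.    0.94]
```

send_rows:
  translation:
    - [-39, -20, 2.4]
    - [-39, -20, 2.4]
    - [-39, -20, 2.4]
    - [-39, -20, 2.4]
    - [-39, -20, 2.4]
    - [-39, -20, 2.4]
    - [-39, -20, 2.4]
    - [-39, -20, 2.4]
  rot:
    - [0, 0, 0.94]
    - [0, 0, 0.94]
    - [0, 0, 0.94]
    - [0, 0, 0.94]
    - [0, 0, 0.94]
    - [0, 0, 0.94]
    - [0, 0, 0.94]
    - [0, 0, 0.94]
  gripper: [100, 100, 100, 100, 100, 100, 100, 100]
  squeeze: 40

```text
time_s: 0.9
tool_pos: [0.4531, 0.2747, 0.3826]
eef_rot: [-180.0, 0.0, 109.6]
force: [-0.1, 1.8, -0.4]
opening: 0.997
finger_force: 0.0
```

```bash
python3 go.py 447,-200,340,16.3
```

```text
t 0.9 pos [453.1 274.7 382.6] rot [-180.     0.   109.6] F [-0.09  1.84 -0.37] open 0.997 ff 0.0
(447.0, -200.0, 340.0, 16.3) cm [-44.51 -16.51   4.27] rot [-0.    0.    1.63]
```

send_rows:
  translation:
    - [-44.5, -16.5, 4.2]
    - [-44.5, -16.5, 4.2]
    - [-44.5, -16.5, 4.2]
    - [-44.5, -16.5, 4.2]
    - [-44.5, -16.5, 4.2]
    - [-44.5, -16.5, 4.2]
    - [-44.5, -16.5, 4.2]
    - [-44.5, -16.5, 4.2]
  rot:
    - [0, 0, 1.63]
    - [0, 0, 1.63]
    - [0, 0, 1.63]
    - [0, 0, 1.63]
    - [0, 0, 1.63]
    - [0, 0, 1.63]
    - [0, 0, 1.63]
    - [0, 0, 1.63]
  gripper: [100, 100, 100, 100, 100, 100, 100, 100]

```text
time_s: 1.7
tool_pos: [0.4472, -0.1242, 0.3474]
eef_rot: [-180.0, 0.0, 40.6]
force: [2.1, 0.5, -0.2]
opening: 1.0
finger_force: 0.0
```

```bash
python3 go.py 447,-200,290,16.3
```

```text
t 1.7 pos [ 447.2 -124.2  347.4] rot [-180.     0.    40.6] F [ 2.12  0.48 -0.17] open 1.0 ff 0.0
(447.0, -200.0, 290.0, 16.3) cm [-4.95  5.74  5.74] rot [-0.    0.    0.42]
```

send_rows:
  translation:
    - [-5, 5.7, 5.7]
    - [-5, 5.7, 5.7]
    - [-5, 5.7, 5.7]
    - [-5, 5.7, 5.7]
    - [-5, 5.7, 5.7]
    - [-5, 5.7, 5.7]
  rot:
    - [0, 0, 0.42]
    - [0, 0, 0.42]
    - [0, 0, 0.42]
    - [0, 0, 0.42]
    - [0, 0, 0.42]
    - [0, 0, 0.42]
  gripper: [100, 100, 100, 100, 100, 100]

```text
time_s: 2.3
tool_pos: [0.4474, -0.1973, 0.291]
eef_rot: [180.0, -0.0, 17.1]
force: [-0.5, -0.3, -0.4]
opening: 1.0
finger_force: 0.0
```

```bash
python3 go.py 447,-200,182,16.3
```

```text
t 2.3 pos [ 447.4 -197.3  291. ] rot [180.   -0.   17.1] F [-0.48 -0.28 -0.45] open 1.0 ff 0.0
(447.0, -200.0, 182.0, 16.3) cm [-0.12  0.24 10.9 ] rot [ 0.   -0.    0.01]
```

send_rows:
  translation:
    - [0, 0, 4]
    - [0, 0, 8]
    - [0, 0, 10.8]
    - [0, 0, 10.8]
    - [0, 0, 10.8]
    - [0, 0, 10.8]
    - [0, 0, 10.8]
    - [0, 0, 10.8]
  rot:
    - [0, 0, 0]
    - [0, 0, 0]
    - [0, 0, 0]
    - [0, 0, 0]
    - [0, 0, 0]
    - [0, 0, 0]
    - [0, 0, 0]
    - [0, 0, 0]
  gripper: [100, 100, 100, 100, 40, 40, 40, 40]
  squeeze: 40

```text
time_s: 3.1
tool_pos: [0.4475, -0.198, 0.1841]
eef_rot: [179.9, -0.1, 16.9]
force: [-1.2, 1.1, 17.7]
opening: 0.514
finger_force: 38.5
```

send_rows:
  translation:
    - [0, 0, 0]
    - [0, 0, 0]
    - [0, 0, 0]
    - [0, 0, 0]
    - [0, 0, 0]
  rot:
    - [0, 0, 0]
    - [0, 0, 0]
    - [0, 0, 0]
    - [0, 0, 0]
    - [0, 0, 0]
  gripper: [30, 30, 30, 30, 30]

```text
time_s: 3.6
tool_pos: [0.4475, -0.198, 0.1841]
eef_rot: [179.9, -0.1, 16.9]
force: [-1.7, 1.4, 16.7]
opening: 0.511
finger_force: 38.5
```

```bash
python3 - <<'E'
from go import *
hk=rk(.018+.0055,.075,0)*1000;print("hook drop bar at",hk)
c=hk[:2]-RR@[44.5,0]
s=r.read_state();p=s["tool_pos"]*1000
go((p[0],p[1],300,-2),(c[0],c[1],300,-2))
E
```

```text
hook drop bar at [623.6   79.63   0.  ]
t 3.6 pos [ 447.5 -198.   184.1] rot [179.9  -0.1  16.9] F [-1.75  1.38 16.75] open 0.511 ff 38.499062061309814
(np.float64(447.52439140945404), np.float64(-198.04438181147358), 300, -2) cm [  0.02   0.02 -11.59] rot [ 0.   -0.    0.33]
(np.float64(579.1302548852866), np.float64(81.18720145718471), 300, -2) cm [ 20.74 -22.87 -11.58] rot [ 0.   -0.    0.33]
```

send_rows:
  translation:
    - [0, 0, -3]
    - [0, 0, -7]
    - [0, 0, -11]
    - [2, -2, -14.6]
    - [6, -6.6, -14.6]
    - [10, -11, -14.6]
    - [14, -15.4, -14.6]
    - [18, -19.8, -14.6]
  rot:
    - [0, 0, 0]
    - [0, 0, 0]
    - [0, 0, 0]
    - [0, 0, 0.1]
    - [0, 0, 0.2]
    - [0, 0, 0.3]
    - [0, 0, 0.33]
    - [0, 0, 0.33]
  gripper: [30, 30, 30, 30, 30, 30, 30, 30]

```text
time_s: 4.4
tool_pos: [0.5453, 0.0107, 0.3296]
eef_rot: [-180.0, -0.0, -2.0]
force: [1.4, -1.1, -0.7]
opening: 0.515
finger_force: 42.0
```

```bash
python3 go.py 579.1,81.2,330,-2
```

```text
t 4.4 pos [545.3  10.7 329.6] rot [-180.   -0.   -2.] F [ 1.44 -1.06 -0.73] open 0.515 ff 42.04815924167633
(579.1, 81.2, 330.0, -2.0) cm [ 3.12 -7.17 -0.04] rot [-0. -0. -0.]
```

send_rows:
  translation:
    - [1.6, -3.8, 0]
    - [1.6, -3.8, 0]
    - [1.6, -3.8, 0]
    - [1.6, -3.8, 0]
    - [1.6, -3.8, 0]
  rot:
    - [0, 0, 0]
    - [0, 0, 0]
    - [0, 0, 0]
    - [0, 0, 0]
    - [0, 0, 0]
  gripper: [30, 30, 30, 30, 30]

```text
time_s: 4.9
tool_pos: [0.5621, 0.0445, 0.3291]
eef_rot: [180.0, -0.0, -2.1]
force: [1.1, 0.2, -1.3]
opening: 0.51
finger_force: 42.1
```

```bash
python3 - <<'E'
from go import *
go((579.1,81.2,330,-2))
L=[]
for n,(x,y) in(("top",(180,115)),("side",(180,120))):
    f=cams.grab_frame(n);cv2.imwrite(f"pics/{n}1.png",f)
    im=cv2.resize(f[y:y+60,x:x+40],None,fx=9,fy=9,interpolation=cv2.INTER_NEAREST)
    for k in range(0,40,5): cv2.putText(im,str(x+k),(k*9,9),0,.33,(0,255,0),1)
    for k in range(0,60,5): cv2.putText(im,str(y+k),(0,k*9+8),0,.33,(0,255,0),1)
    L.append(im)
cv2.imwrite("pics/hang1.png",np.hstack(L))
E
```

```text
t 4.9 pos [562.1  44.5 329.1] rot [180.   -0.   -2.1] F [ 1.06  0.24 -1.34] open 0.51 ff 42.0828241109848
(579.1, 81.2, 330, -2) cm [ 1.57 -3.73 -0.09] rot [ 0. -0. -0.]
```

View pics/hang1.png

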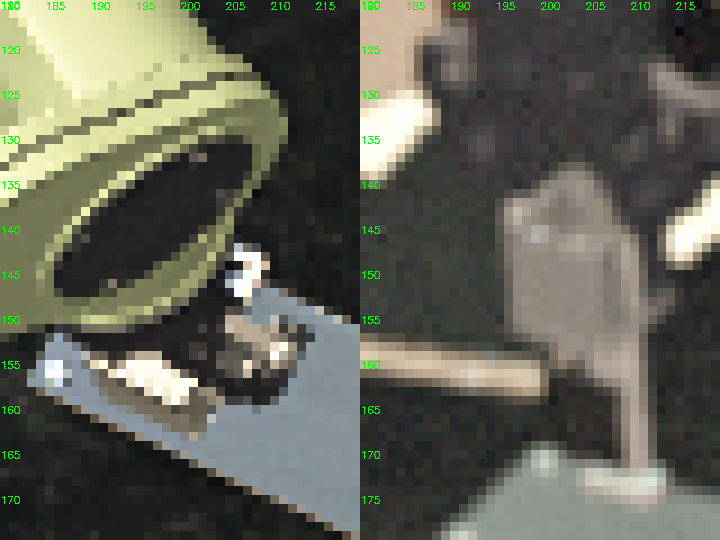

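```bash
python3 - <<'E'
from go import *
p=r.read_state()["tool_pos"]
def b(x,y,z): return np.r_[p[:2]+RR@[x,y],p[2]-.184+.025+z]
n=["barL","barR","barM","rimFL","rimFR","rimBL","rimBR","botFL","botFR"]
X=[b(.0445,.02,.015),b(.0445,-.02,.015),b(.0445,0,.015)]+[b(x,y,.025) for x in(-.025,.025) for y in(.022,-.022)]+[b(-.025,y,-.025) for y in(.022,-.022)]
print("z mid",X[2])
for m,u,v in zip(n,proj("top",np.array(X)),proj("side",np.array(X))):print(m,u,v)
t=cv2.imread("pics/top1.png")[138:164,186:216].max(2);print(t)
E
```

```text
z mid [0.61 0.04 0.18]
barL [198.67 139.01] [206.72 138.3 ]
barR [208.49 143.58] [216.1 140.7]
barM [203.58 141.29] [211.39 139.49]
rimFL [188.91 154.57] [195.57 144.41]
rimFR [199.86 159.7 ] [206.13 147.2 ]
rimBL [195.35 142.54] [203.18 138.14]
rimBR [206.24 147.62] [213.58 140.82]
botFL [190.88 158.44] [196.78 156.47]
botFR [201.5  163.43] [207.16 159.33]
[[119 114 128 246  80  41  32  37  36  35  34  38  37  37  36  37  35  33
   57 128  55  36  34  34  31  33  32  32  34  30]
 [118 129 227 105  44  33  35  39  38  37  36  38  35  36  35  35  33  38
  103 154  40  31  41  37  36  35  31  31  42  33]
 [123 211  99  43  34  34  36  35  36  38  39  37  35  38  34  36  63 101
  139 133  25  28  29  30  38  42  29  30  30  39]
 [180 160  54  84  38  36  37  38  36  36  39  37  35  34  37  63 173 108
  169  73  40  29  25  27  31  33  31  33  33  39]
 [164  78  53  37  34  37  36  35  39  37  35  35  36  37  81 121 111 133
  154  67 199 107  80  25  27  44  38  37  29  30]
 [102  24  41  34  35  36  38  38  36  36  36  34  39  77 119 110 115 195
   83 105 255 255 255 100  27  38  31  33
[... 1810 characters left out ...]
248 255 255  95 146 155
   65  28  31  35  33  36  34  97 157 150 150 146]
 [106 156 169 158 161 146 124 120 116 114 109  80 233 255 202  96 102 141
  159  62  63  82  34  42 101 164 157 151 152 147]
 [ 38  28  99 152 167 160 160 146 130 119 118 115 110  72  93  94 100  87
  152 160 161 160 124 157 158 157 154 153 152 151]
 [ 35  29  24  24  95 149 165 161 161 162 131 118 120 119 125  99 106 190
  159 155 154 156 156 153 154 150 152 150 154 155]
 [ 49  41  32  28  25  21  87 147 163 169 161 161 128 119 119 111 111 161
  156 155 152 153 156 155 156 153 154 152 151 152]
 [ 35  38  40  41  33  28  28  26  50 152 156 168 159 160 131 174 142 158
  157 155 152 153 155 154 155 154 153 152 151 151]]
```

send_rows:
  translation:
    - [0.8, -1.8, 0]
    - [1.6, -3.6, 0]
    - [1.6, -3.6, 0]
    - [1.6, -3.6, 1]
    - [1.6, -3.6, 2]
    - [1.6, -3.6, 3]
    - [1.6, -3.6, 4]
    - [1.6, -3.6, 4]
  rot:
    - [0, 0, 0]
    - [0, 0, 0]
    - [0, 0, 0]
    - [0, 0, 0]
    - [0, 0, 0]
    - [0, 0, 0]
    - [0, 0, 0]
    - [0, 0, 0]
  gripper: [30, 30, 30, 30, 30, 30, 30, 30]

```text
time_s: 5.8
tool_pos: [0.5786, 0.08, 0.2878]
eef_rot: [180.0, 0.2, -2.1]
force: [-10.4, -1.2, 8.9]
opening: 0.513
finger_force: 39.2
```

```bash
python3 go.py 579.1,80.5,260,-2
```

```text
t 5.8 pos [578.6  80.  287.8] rot [180.    0.2  -2.1] F [-10.43  -1.23   8.88] open 0.513 ff 39.22001838684082
(579.1, 80.5, 260.0, -2.0) cm [ 0.05 -0.05  2.78] rot [ 0.  0. -0.]
```

```bash
python3 - <<'E'
from go import *
L=[]
for n,(x,y) in(("top",(180,115)),("side",(185,125))):
    f=cams.grab_frame(n);cv2.imwrite(f"pics/{n}2.png",f)
    im=cv2.resize(f[y:y+55,x:x+38],None,fx=10,fy=10,interpolation=cv2.INTER_CUBIC)
    for k in range(0,38,5): cv2.putText(im,str(x+k),(k*10,9),0,.33,(0,255,0),1)
    for k in range(0,55,5): cv2.putText(im,str(y+k),(0,k*10+8),0,.33,(0,255,0),1)
    L.append(im)
cv2.imwrite("pics/hang2.png",np.hstack(L))
p=r.read_state()["tool_pos"]
def b(x,y,z): return np.r_[p[:2]+RR@[x,y],p[2]-.184+.025+z]
n=["barL","barR","rimFL","rimFR","rimBL","rimBR","botFL","botFR","botBR"]
X=[b(.0445,.02,.015),b(.0445,-.02,.015)]+[b(x,y,.025) for x in(-.025,.025) for y in(.022,-.022)]+[b(-.025,y,-.025) for y in(.022,-.022)]+[b(.025,-.022,-.025)]
for m,u,v in zip(n,proj("top",np.array(X)),proj("side",np.array(X))):print(m,u,v)
E
```

```text
barL [193.36 135.05] [201.58 143.95]
barR [202.89 139.48] [210.65 146.34]
rimFL [183.81 150.09] [190.58 150.08]
rimFR [194.42 155.07] [200.78 152.84]
rimBL [190.09 138.45] [198.07 143.87]
rimBR [200.65 143.36] [208.14 146.52]
botFL [185.87 153.99] [191.83 161.7 ]
botFR [196.17 158.83] [201.88 164.53]
botBR [202.21 147.45] [209.09 158.07]
```

View pics/hang2.png

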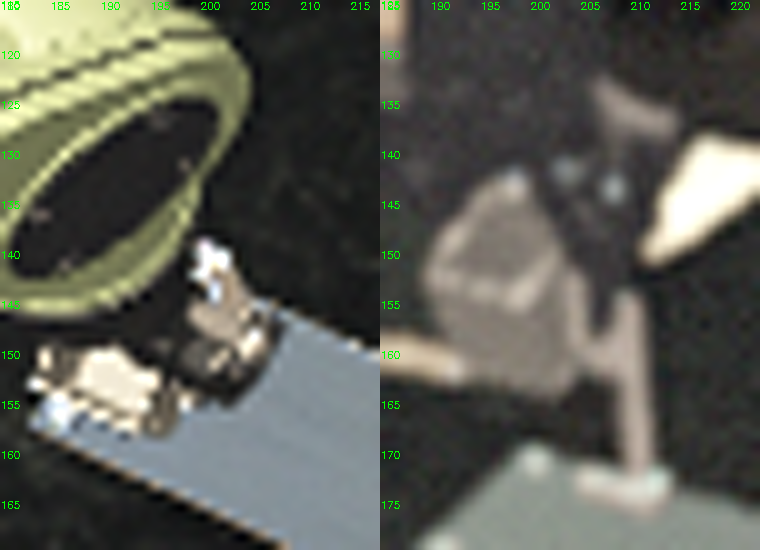

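```bash
python3 - <<'E'
from go import *
print(plane("top",[(197,193),(222,203)],.02)*1000)
p=r.read_state()["tool_pos"]*1000
go((575,80,335,-2),(460,-60,335,-2))
E
```

```text
[[446.05  16.67  20.  ]
 [449.21 -89.56  20.  ]]
t 5.9 pos [578.8  80.1 287.9] rot [180.    0.2  -2.1] F [-9.84 -0.75  8.29] open 0.513 ff 39.29697096347809
(575, 80, 335, -2) cm [-0.39  0.02 -4.7 ] rot [ 0.  0. -0.]
(460, -60, 335, -2) cm [-11.37  14.43  -4.67] rot [ 0.  0. -0.]
```

send_rows:
  translation:
    - [-0.3, 0, -2.5]
    - [-0.5, 0, -4.7]
    - [-2, 3, -5]
    - [-4.5, 7, -5]
    - [-7, 11, -5]
    - [-9.5, 15, -5]
    - [-11.3, 17.4, -5]
    - [-11.3, 17.4, -5]
  rot:
    - [0, 0, 0]
    - [0, 0, 0]
    - [0, 0, 0]
    - [0, 0, 0]
    - [0, 0, 0]
    - [0, 0, 0]
    - [0, 0, 0]
    - [0, 0, 0]
  gripper: [30, 30, 30, 30, 30, 30, 30, 30]

```text
time_s: 6.7
tool_pos: [0.4582, -0.0923, 0.3386]
eef_rot: [179.9, 0.0, -2.4]
force: [0.3, 0.8, -1.5]
opening: 0.512
finger_force: 41.4
```

send_rows:
  translation:
    - [0, 0, 4]
    - [0, 0, 8]
    - [0, 0, 11]
    - [0, 0, 12.5]
    - [0, 0, 13]
    - [0, 0, 13]
  rot:
    - [0, 0, 0]
    - [0, 0, 0]
    - [0, 0, 0]
    - [0, 0, 0]
    - [0, 0, 0]
    - [0, 0, 0]
  gripper: [30, 30, 30, 30, 30, 30]

```text
time_s: 7.3
tool_pos: [0.4604, -0.0891, 0.2082]
eef_rot: [180.0, 0.1, -2.0]
force: [-0.4, 0.1, -0.9]
opening: 0.51
finger_force: 41.4
```

```bash
python3 go.py 460,-90,184,-2
```

```text
t 7.3 pos [460.4 -89.1 208.2] rot [180.    0.1  -2. ] F [-0.35  0.06 -0.93] open 0.51 ff 41.38607382774353
(460.0, -90.0, 184.0, -2.0) cm [-0.03  0.09  2.42] rot [ 0.  0. -0.]
```

send_rows:
  translation:
    - [0, 0, 1]
    - [0, 0, 1.6]
    - [0, 0, 2]
    - [0, 0, 2]
    - [0, 0, 2]
    - [0, 0, 2.3]
    - [0, 0, 2.5]
    - [0, 0, 2.5]
  rot:
    - [0, 0, 0]
    - [0, 0, 0]
    - [0, 0, 0]
    - [0, 0, 0]
    - [0, 0, 0]
    - [0, 0, 0]
    - [0, 0, 0]
    - [0, 0, 0]
  gripper: [30, 30, 30, 70, 70, 70, 70, 70]

```text
time_s: 8.1
tool_pos: [0.4605, -0.089, 0.1834]
eef_rot: [-180.0, 0.0, -2.0]
force: [1.1, -0.1, -0.1]
opening: 0.7
finger_force: 0.0
```

```bash
python3 - <<'E'
from go import *
go((460,-90,184,-2))
f=cams.grab_frame("top");cv2.imwrite("pics/top3.png",f);g=cams.grab_frame("side");cv2.imwrite("pics/side3.png",g)
p=r.read_state()["tool_pos"]
def b(x,y,z): return np.r_[p[:2]+RR@[x,y],z]
X=np.array([b(.0445,.02,.042),b(.0445,-.02,.042),b(-.025,.022,.05),b(-.025,-.022,.05),b(.025,.022,.05),b(.025,-.022,.05)])
print("pred bar,front,rear rim",proj("top",X).tolist(),proj("side",X).round(1).tolist())
x,y=proj("top",X).mean(0).astype(int)
im=cv2.resize(f[y-20:y+20,x-18:x+18],None,fx=10,fy=10,interpolation=cv2.INTER_NEAREST)
x2,y2=proj("side",X).mean(0).astype(int)
i2=cv2.resize(g[y2-18:y2+22,x2-18:x2+18],None,fx=10,fy=10,interpolation=cv2.INTER_NEAREST)
for k in range(0,36,5):
  for i,(a,b_) in((im,(x-18,y-20)),(i2,(x2-18,y2-18))):
    cv2.putText(i,str(a+k),(k*10,9),0,.33,(0,255,0),1);cv2.putText(i,str(b_+k),(0,k*10+8),0,.33,(0,255,0),1)
cv2.imwrite("pics/bin3.png",np.hstack([im,i2]))
E
```

```text
t 8.1 pos [460.5 -89.  183.4] rot [-180.    0.   -2.] F [ 1.09 -0.15 -0.11] open 0.7 ff 0.0
(460, -90, 184, -2) cm [-0.04  0.1  -0.06] rot [-0.  0. -0.]
pred bar,front,rear rim [[223.21636566264974, 186.92060803790758], [232.46428725889587, 191.29703886991246], [214.48842973481888, 202.23798319225563], [224.77460006498478, 207.15404289995323], [220.34691153265723, 190.71591530589063], [230.58545696793982, 195.57386271639186]] [[227.8, 193.7], [237.6, 196.6], [217.1, 202.3], [228.2, 205.7], [224.4, 194.6], [235.3, 197.9]]
```

View pics/bin3.png

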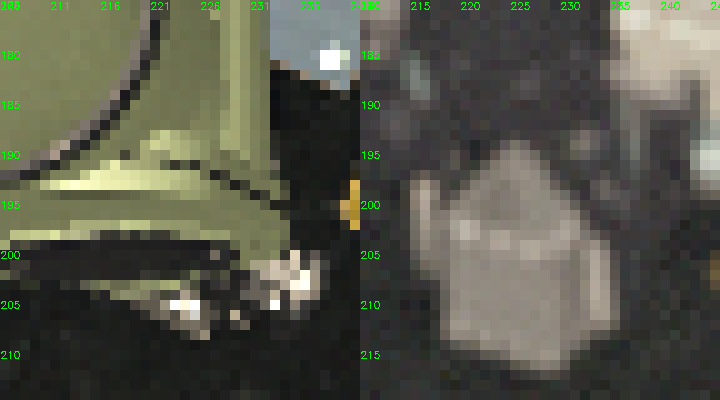

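send_rows:
  translation:
    - [0, 0, 0]
    - [0, 0, 0]
    - [0, 0, 0]
    - [0, 0, 0]
    - [0, 0, 0]
    - [0, 0, -3]
    - [0, 0, -7]
    - [0, 0, -11]
  rot:
    - [0, 0, 0]
    - [0, 0, 0]
    - [0, 0, 0]
    - [0, 0, 0]
    - [0, 0, 0]
    - [0, 0, 0]
    - [0, 0, 0]
    - [0, 0, 0]
  gripper: [30, 30, 30, 30, 30, 30, 30, 30]
  squeeze: 60

```text
time_s: 9.0
tool_pos: [0.4602, -0.0889, 0.2949]
eef_rot: [180.0, 0.1, -2.0]
force: [0.4, 0.1, -0.1]
opening: 0.508
finger_force: 61.5
```

```bash
python3 go.py 572,79,320,-2
```

```text
t 9.0 pos [460.2 -88.9 294.9] rot [180.    0.1  -2. ] F [ 0.42  0.08 -0.14] open 0.508 ff 61.47674202919006
(572.0, 79.0, 320.0, -2.0) cm [ 10.57 -17.18  -2.52] rot [ 0.  0. -0.]
```

send_rows:
  translation:
    - [1.5, -3, -2.5]
    - [4, -6.5, -2.5]
    - [6.5, -10.5, -2.5]
    - [8.5, -14, -2.5]
    - [10.6, -17.2, -2.5]
    - [10.6, -17.2, -2.5]
    - [10.6, -17.2, -2.5]
  rot:
    - [0, 0, 0]
    - [0, 0, 0]
    - [0, 0, 0]
    - [0, 0, 0]
    - [0, 0, 0]
    - [0, 0, 0]
    - [0, 0, 0]
  gripper: [30, 30, 30, 30, 30, 30, 30]

```text
time_s: 9.7
tool_pos: [0.5724, 0.0796, 0.3182]
eef_rot: [180.0, 0.0, -2.0]
force: [-0.8, -0.3, -1.1]
opening: 0.505
finger_force: 61.6
```

send_rows:
  translation:
    - [0, 0, 1]
    - [0, 0, 2]
    - [0, 0, 2.8]
    - [0, 0, 3.2]
    - [0, 0, 3.2]
  rot:
    - [0, 0, 0]
    - [0, 0, 0]
    - [0, 0, 0]
    - [0, 0, 0]
    - [0, 0, 0]
  gripper: [30, 30, 30, 30, 30]

```text
time_s: 10.2
tool_pos: [0.5724, 0.079, 0.2859]
eef_rot: [180.0, 0.1, -2.0]
force: [-2.6, 0.2, -2.8]
opening: 0.51
finger_force: 62.1
```

send_rows:
  translation:
    - [0, 0, 0.3]
    - [0, 0, 0.6]
    - [0, 0, 0.6]
  rot:
    - [0, 0, 0]
    - [0, 0, 0]
    - [0, 0, 0]
  gripper: [30, 30, 30]

```text
time_s: 10.5
tool_pos: [0.5723, 0.0792, 0.2804]
eef_rot: [-180.0, 0.1, -2.0]
force: [-3.1, 0.5, -3.0]
opening: 0.502
finger_force: 62.1
```

send_rows:
  translation:
    - [0, 0, 0.3]
    - [0, 0, 0.6]
    - [0, 0, 0.6]
  rot:
    - [0, 0, 0]
    - [0, 0, 0]
    - [0, 0, 0]
  gripper: [30, 30, 30]

```text
time_s: 10.8
tool_pos: [0.5723, 0.0792, 0.2744]
eef_rot: [-180.0, 0.1, -2.0]
force: [-5.1, 0.4, -2.8]
opening: 0.507
finger_force: 62.1
```

send_rows:
  translation:
    - [-0.3, 0, 0]
    - [-0.3, 0, 0]
    - [-0.3, 0, 0]
  rot:
    - [0, 0, 0]
    - [0, 0, 0]
    - [0, 0, 0]
  gripper: [30, 30, 30]

```text
time_s: 11.1
tool_pos: [0.5697, 0.0793, 0.2749]
eef_rot: [180.0, -0.0, -2.0]
force: [0.2, -0.1, -1.7]
opening: 0.51
finger_force: 61.9
```

send_rows:
  translation:
    - [0, 0, 0.3]
    - [0, 0, 0.6]
    - [0, 0, 0.9]
    - [0, 0, 0.9]
  rot:
    - [0, 0, 0]
    - [0, 0, 0]
    - [0, 0, 0]
    - [0, 0, 0]
  gripper: [30, 30, 30, 30]

```text
time_s: 11.5
tool_pos: [0.5695, 0.0793, 0.2651]
eef_rot: [180.0, 0.0, -2.0]
force: [0.3, -0.4, -0.9]
opening: 0.507
finger_force: 61.9
```

send_rows:
  translation:
    - [-0.3, 0, 0]
    - [-0.3, 0, 0.4]
    - [-0.3, 0, 0.8]
    - [-0.3, 0, 1.0]
    - [-0.3, 0, 1.0]
  rot:
    - [0, 0, 0]
    - [0, 0, 0]
    - [0, 0, 0]
    - [0, 0, 0]
    - [0, 0, 0]
  gripper: [30, 30, 30, 30, 30]

```text
time_s: 12.0
tool_pos: [0.5665, 0.0794, 0.2552]
eef_rot: [180.0, 0.0, -2.0]
force: [0.1, 0.5, -0.4]
opening: 0.507
finger_force: 61.9
```

send_rows:
  translation:
    - [0, 0, 0.3]
    - [0, 0, 0.6]
    - [0, 0, 0.6]
  rot:
    - [0, 0, 0]
    - [0, 0, 0]
    - [0, 0, 0]
  gripper: [30, 30, 30]

```text
time_s: 12.3
tool_pos: [0.5664, 0.0794, 0.2492]
eef_rot: [180.0, 0.0, -2.0]
force: [0.0, -0.7, -0.5]
opening: 0.512
finger_force: 61.9
```

send_rows:
  translation:
    - [0, 0, 0.2]
    - [0, 0, 0.4]
    - [0, 0, 0.6]
    - [0, 0, 0.6]
  rot:
    - [0, 0, 0]
    - [0, 0, 0]
    - [0, 0, 0]
    - [0, 0, 0]
  gripper: [30, 30, 30, 30]

```text
time_s: 12.7
tool_pos: [0.5668, 0.0793, 0.244]
eef_rot: [-180.0, -0.1, -2.0]
force: [-0.8, 1.1, 8.5]
opening: 0.509
finger_force: 63.4
```

```bash
python3 - <<'E'
from go import *
go()
p=r.read_state()["tool_pos"];f=cams.grab_frame("side");cv2.imwrite("pics/side4.png",f);cv2.imwrite("pics/top4.png",cams.grab_frame("top"))
print(f[140:182,184:216].max(2))
def b(x,y,z): return np.r_[p[:2]+RR@[x,y],p[2]-.1834+.025+z]
print(proj("side",np.array([b(x,y,z) for x,y,z in [(-.025,.022,.025),(-.025,-.022,.025),(.025,.022,.025),(.025,-.022,.025),(-.025,.022,-.025),(-.025,-.022,-.025)]])))
E
```

```text
t 12.7 pos [566.8  79.3 244. ] rot [-180.    -0.1   -2. ] F [-0.81  1.08  8.53] open 0.509 ff 63.376522064208984
[[ 97  97  81 ...  58  76 152]
 [147 143 128 ...  57 121 201]
 [152 147 132 ...  87 159 237]
 ...
 [ 59  55  50 ... 149 148 146]
 [ 53  59  55 ... 149 148 150]
 [ 54  60  64 ... 148 148 151]]
[[190.13 161.79]
 [200.23 164.65]
 [197.56 155.4 ]
 [207.53 158.14]
 [191.38 173.11]
 [201.33 176.03]]
```

send_rows:
  translation:
    - [0, 0, -0.2]
    - [-0.3, 0, -0.2]
    - [-0.6, 0, -0.2]
    - [-0.8, 0, -0.2]
    - [-0.8, 0, -0.2]
  rot:
    - [0, 0, 0]
    - [0, 0, 0]
    - [0, 0, 0]
    - [0, 0, 0]
    - [0, 0, 0]
  gripper: [30, 30, 30, 30, 30]

```text
time_s: 13.3
tool_pos: [0.56, 0.0797, 0.246]
eef_rot: [179.9, -0.4, -2.0]
force: [21.9, 0.7, -10.0]
opening: 0.51
finger_force: 63.2
```

send_rows:
  translation:
    - [0.4, 0, 0.1]
    - [0.4, 0, 0.2]
    - [0.4, 0, 0.2]
    - [0.4, 0, 0.2]
    - [0.4, 0, 0.2]
    - [0.4, 0, 0.2]
    - [0.4, 0, 0.2]
    - [0.4, 0, 0.2]
  rot:
    - [0, 0, 0]
    - [0, 0, 0]
    - [0, 0, 0]
    - [0, 0, 0]
    - [0, 0, 0]
    - [0, 0, 0]
    - [0, 0, 0]
    - [0, 0, 0]
  gripper: [30, 30, 70, 100, 100, 100, 100, 100]

```text
time_s: 14.1
tool_pos: [0.5625, 0.0795, 0.2436]
eef_rot: [180.0, 0.0, -2.0]
force: [1.3, -0.0, -0.6]
opening: 0.999
finger_force: 0.0
```

send_rows:
  translation:
    - [0, 0, -1]
    - [0, 0, -3]
    - [0, 0, -6]
    - [0, 0, -10]
    - [0, 0, -14]
    - [-2, -3, -14]
    - [-5, -8, -14]
    - [-8, -12, -14]
  rot:
    - [0, 0, 0]
    - [0, 0, 0]
    - [0, 0, 0]
    - [0, 0, 0]
    - [0, 0, 0]
    - [0, 0, 0]
    - [0, 0, 0]
    - [0, 0, 0]
  gripper: [100, 100, 100, 100, 100, 100, 100, 100]

```text
time_s: 14.9
tool_pos: [0.4905, 0.1965, 0.3844]
eef_rot: [-180.0, -0.0, -2.1]
force: [1.5, 1.2, -0.3]
opening: 0.999
finger_force: 0.0
```

```bash
python3 - <<'E'
from go import *
L=[]
for n,(x,y) in(("top",(145,130)),("side",(145,140))):
    f=cams.grab_frame(n);cv2.imwrite(f"pics/{n}5.png",f)
    im=cv2.resize(f[y:y+60,x:x+80],None,fx=5,fy=8,interpolation=cv2.INTER_CUBIC)
    for k in range(0,80,10): cv2.putText(im,str(x+k),(k*5,9),0,.33,(0,255,0),1)
    for k in range(0,60,10): cv2.putText(im,str(y+k),(0,k*8+8),0,.33,(0,255,0),1)
    L.append(im)
cv2.imwrite("pics/hung5.png",np.hstack(L))
go((453,150,340,108))
E
```

```text
t 15.0 pos [488.4 200.9 383.8] rot [-179.9    0.1   -1.6] F [ 0.02 -1.4  -0.41] open 0.996 ff 0.0
(453, 150, 340, 108) cm [-3.39  5.2   4.37] rot [-0.   -0.   -1.91]
```

View pics/hung5.png

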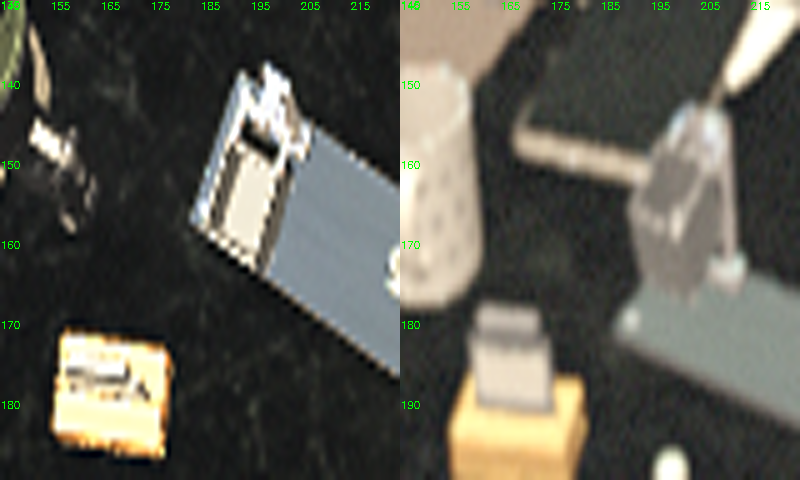

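```bash
python3 - <<'E'
from go import *
def T(l,a,b):
    X,e=tri(a,b);print(l,inrk(X),"err",e[0]*1000)
T("BWL",(224.5,160),(230.6,175));T("BWR",(241,168),(248.3,178.8))
T("FLL",(222.3,166),(228.8,178.6));T("FLR",(239.5,173.2),(247.4,183.5))
n=np.hstack
s=cv2.imread("pics/side0.png")[170:196,224:254].max(2)
for i,row in enumerate(s):print(170+i," ".join("%3d"%v for v in row))
# label in stand, from side/top before
for z in(.069,.077):
  print("bead",z,plane("side",[(166.3,178.5)],z)*1000)
s=cv2.imread("pics/side5.png")[174:196,152:186].max(2)
for i,row in enumerate(s):print(174+i," ".join("%3d"%v for v in row))
E
```

```text
BWL [  7.68 -36.61  51.44] err 0.531199232114904
BWR [   5.84 -111.19   57.88] err 0.9639274429963917
FLL [-17.04 -41.18  51.64] err 1.0870676653519746
FLR [ -12.9  -115.4    49.83] err 2.574021209056749
170  34  51  46  34  40  49  39  44  47  48  52  47  47  43  47  41  45  38  45  43  47  47  57  43  38  42  44  40  41  45
171  49  44  39  46  45  51  47  47  43  45  50  52  48  50  45  46  41  38  45  47  48  42  37  46  44  46  36  39  38  43
172  52  54  48  52  37  43  35  41  43  44  39  45  48  45  44  33  45  44  42  53  43  45  43  45  47  47  44  48  46  49
173  46  46  43  40  36  41  53  74  65  48  47  45  38  36  35  42  35  41  40  42  44  46  41  38  36  41  47  44  46  42
174  44  43  40  43  36  52  99 137 136 133 120  97  65  36  37  30  45  36  41  44  42  36  49  48  44  35  45  50  41  50
175  49  45  45  40  38  56 117 170 195 206 201 181 147 137 116  74  53  45  42  40  36  40  36  34  42  45  37  39  41  43
176 101  76  69  53  58 101 151 181 211 219 215 210 210 219 192 154 141 145 109  65  35  39  36  35  35  35  51  46  41  46
177 136 129 119  94 113 167 
[... 4779 characters left out ...]

191  43  36  40 119 214 255 255 255 255 250 240 237 239 234 222 218 213 205 204 205 202 196 190 199 240 255 255 255 212 146  72  51  37  48
192  37  38  71 175 251 255 255 255 255 255 255 255 255 255 255 255 255 255 255 255 255 255 255 255 255 255 255 246 207 184 110  39  42  49
193  38  40 104 211 255 255 255 255 255 255 255 255 255 255 255 255 255 255 255 255 255 255 255 255 255 255 255 223 200 191 119  42  50  48
194  38  40 108 209 255 255 255 255 255 255 255 255 255 255 255 255 255 255 255 255 255 255 255 255 255 255 239 203 189 165  88  40  47  47
195  41  44  94 190 241 251 252 255 255 255 255 255 255 255 255 255 255 255 255 255 255 255 255 255 255 255 221 193 186 127  54  53  50  56
```

send_rows:
  translation:
    - [-3.6, 5.1, 3]
    - [-3.6, 5.1, 3]
    - [-3.6, 5.1, 3]
    - [-3.6, 5.1, 3]
    - [-3.6, 5.1, 3]
    - [-3.6, 5.1, 3]
    - [-3.6, 5.1, 3]
    - [-3.6, 5.1, 3]
  rot:
    - [0, 0, -1.91]
    - [0, 0, -1.91]
    - [0, 0, -1.91]
    - [0, 0, -1.91]
    - [0, 0, -1.91]
    - [0, 0, -1.91]
    - [0, 0, -1.91]
    - [0, 0, -1.91]
  gripper: [100, 100, 100, 100, 100, 100, 100, 100]

```text
time_s: 15.8
tool_pos: [0.4537, 0.1455, 0.3543]
eef_rot: [180.0, -0.0, 66.2]
force: [-0.3, -0.4, -0.0]
opening: 0.998
finger_force: 0.0
```

```bash
python3 go.py 452.5,150,300,108
```

```text
t 15.8 pos [453.7 145.5 354.3] rot [180.   -0.   66.2] F [-0.32 -0.4  -0.05] open 0.998 ff 0.0
(452.5, 150.0, 300.0, 108.0) cm [ 0.36 -0.29  5.43] rot [ 0.   -0.   -0.73]
```

send_rows:
  translation:
    - [0.4, -0.3, 2]
    - [0.4, -0.3, 5.4]
    - [0.4, -0.3, 5.4]
    - [0.4, -0.3, 5.4]
    - [0.4, -0.3, 5.4]
    - [0.4, -0.3, 5.4]
    - [0.4, -0.3, 5.4]
    - [0.4, -0.3, 5.4]
  rot:
    - [0, 0, -0.73]
    - [0, 0, -0.73]
    - [0, 0, -0.73]
    - [0, 0, -0.73]
    - [0, 0, -0.73]
    - [0, 0, -0.73]
    - [0, 0, -0.73]
    - [0, 0, -0.73]
  gripper: [100, 100, 100, 100, 100, 70, 50, 50]
  squeeze: 20

```text
time_s: 16.6
tool_pos: [0.4526, 0.1506, 0.2998]
eef_rot: [180.0, 0.0, 107.5]
force: [0.4, 0.1, -0.5]
opening: 0.515
finger_force: 0.0
```

```bash
python3 go.py 452.5,150,222,108
```

```text
t 16.6 pos [452.6 150.6 299.8] rot [180.    0.  107.5] F [ 0.45  0.1  -0.53] open 0.515 ff 0.0
(452.5, 150.0, 222.0, 108.0) cm [-0.06 -0.03  7.78] rot [ 0.    0.   -0.01]
```

send_rows:
  translation:
    - [0, 0, 3]
    - [0, 0, 6]
    - [0, 0, 7.8]
    - [0, 0, 7.8]
    - [0, 0, 7.8]
    - [0, 0, 7.8]
    - [0, 0, 7.8]
    - [0, 0, 7.8]
  rot:
    - [0, 0, 0]
    - [0, 0, 0]
    - [0, 0, 0]
    - [0, 0, 0]
    - [0, 0, 0]
    - [0, 0, 0]
    - [0, 0, 0]
    - [0, 0, 0]
  gripper: [50, 50, 50, 50, 10, 0, 0, 0]

```text
time_s: 17.4
tool_pos: [0.4527, 0.1507, 0.2226]
eef_rot: [179.9, -0.0, 107.7]
force: [-0.4, -0.1, 6.8]
opening: 0.116
finger_force: 23.8
```

send_rows:
  translation:
    - [0, 0, 0]
    - [0, 0, 0]
    - [0, 0, 0]
    - [0, 0, 0]
  rot:
    - [0, 0, 0]
    - [0, 0, 0]
    - [0, 0, 0]
    - [0, 0, 0]
  gripper: [0, 0, 0, 0]
  squeeze: 50

```text
time_s: 17.8
tool_pos: [0.4527, 0.1507, 0.2227]
eef_rot: [179.9, -0.0, 107.7]
force: [-1.3, 1.1, 9.9]
opening: 0.107
finger_force: 51.1
```

send_rows:
  translation:
    - [0, 0, -2]
    - [0, 0, -5]
    - [0, 0, -9]
    - [0, 0, -13]
    - [0, 0, -17]
    - [0, 0, -17.5]
    - [0, 0, -17.5]
  rot:
    - [0, 0, 0]
    - [0, 0, 0]
    - [0, 0, 0]
    - [0, 0, 0]
    - [0, 0, 0]
    - [0, 0, 0]
    - [0, 0, 0]
  gripper: [0, 0, 0, 0, 0, 0, 0]

```text
time_s: 18.5
tool_pos: [0.4524, 0.1506, 0.3978]
eef_rot: [179.9, -0.0, 107.7]
force: [-0.1, -0.4, -0.9]
opening: 0.108
finger_force: 49.8
```

```bash
python3 go.py 470,-70,398,88 593,-69.5,398,88
```

```text
t 18.5 pos [452.4 150.6 397.8] rot [179.9  -0.  107.7] F [-0.06 -0.36 -0.94] open 0.108 ff 49.83187437057495
(470.0, -70.0, 398.0, 88.0) cm [-21.55  -5.02  -0.04] rot [ 0.   -0.    0.34]
(593.0, -69.5, 398.0, 88.0) cm [-25.24   6.71  -0.01] rot [ 0.   -0.    0.34]
```

send_rows:
  translation:
    - [-4, -1, 0]
    - [-8.5, -2, 0]
    - [-13, -3, 0]
    - [-17.5, -4, 0]
    - [-21.5, -3, 0]
    - [-22.8, -1, 0]
    - [-24, 3, 0]
    - [-25.2, 6.5, 0]
  rot:
    - [0, 0, 0.1]
    - [0, 0, 0.2]
    - [0, 0, 0.3]
    - [0, 0, 0.34]
    - [0, 0, 0.34]
    - [0, 0, 0.34]
    - [0, 0, 0.34]
    - [0, 0, 0.34]
  gripper: [0, 0, 0, 0, 0, 0, 0, 0]

```text
time_s: 19.3
tool_pos: [0.5924, -0.0699, 0.3954]
eef_rot: [-179.9, -0.0, 88.2]
force: [0.5, 0.6, -0.0]
opening: 0.106
finger_force: 49.8
```

```bash
python3 go.py 592,-69.5,300,88
```

```text
t 19.3 pos [592.4 -69.9 395.4] rot [-179.9   -0.    88.2] F [ 0.48  0.58 -0.01] open 0.106 ff 49.7688353061676
(592.0, -69.5, 300.0, 88.0) cm [ 0.03 -0.02  9.54] rot [-0. -0.  0.]
```

send_rows:
  translation:
    - [0, 0, 3]
    - [0, 0, 6]
    - [0, 0, 9.5]
    - [0, 0, 10.5]
    - [0, 0, 10.5]
    - [0, 0, 10.5]
  rot:
    - [0, 0, 0]
    - [0, 0, 0]
    - [0, 0, 0]
    - [0, 0, 0]
    - [0, 0, 0]
    - [0, 0, 0]
  gripper: [0, 0, 0, 0, 0, 0]

```text
time_s: 19.9
tool_pos: [0.5913, -0.0699, 0.2925]
eef_rot: [180.0, -0.0, 88.2]
force: [-0.2, -0.7, 0.0]
opening: 0.103
finger_force: 49.8
```

```bash
python3 - <<'E'
from go import *
go()
L=[]
p=r.read_state()["tool_pos"]
ft=p-[0,0,.2177]
X=np.array([ft+np.r_[RR@[x,y],z] for x,y,z in [(-.0025,.03,0),(-.0025,-.03,0),(-.0025,.03,.05),(-.0025,-.03,.05)]])
print("pred foot L,R, upper",proj("side",X).tolist(),"foot z",ft[2])
print("channel ends at lip top z40 / backwall z54",proj("side",np.array([rk(x,y,z) for x,z in((-.0045,.04),(.0045,.054)) for y in(-.042,-.108)])).tolist())
for n,(x,y) in(("top",(205,140)),("side",(215,150))):
    f=cams.grab_frame(n);cv2.imwrite(f"pics/{n}6.png",f)
    im=cv2.resize(f[y:y+50,x:x+45],None,fx=8.5,fy=11,interpolation=cv2.INTER_NEAREST)
    for k in range(0,45,5): cv2.putText(im,str(x+k),(int(k*8.5),9),0,.33,(0,255,0),1)
    for k in range(0,50,5): cv2.putText(im,str(y+k),(0,k*11+8),0,.33,(0,255,0),1)
    L.append(im)
cv2.imwrite("pics/lab6.png",np.hstack(L))
E
```

```text
t 19.9 pos [591.3 -69.9 292.5] rot [180.   -0.   88.2] F [-0.18 -0.69  0.04] open 0.103 ff 49.774779081344604
pred foot L,R, upper [[230.72081555051793, 172.21070027028648], [245.03093986682754, 176.2375696600259], [230.12980677882317, 160.7202038118575], [244.68198908716982, 164.66436043956165]] foot z 0.0747998401669222
channel ends at lip top z40 / backwall z54 [[230.51164229560237, 179.52595558652152], [246.06180617477085, 184.00668766291935], [231.54528604478222, 175.21416536714221], [247.12563021693913, 179.63794489826589]]
```

View pics/lab6.png

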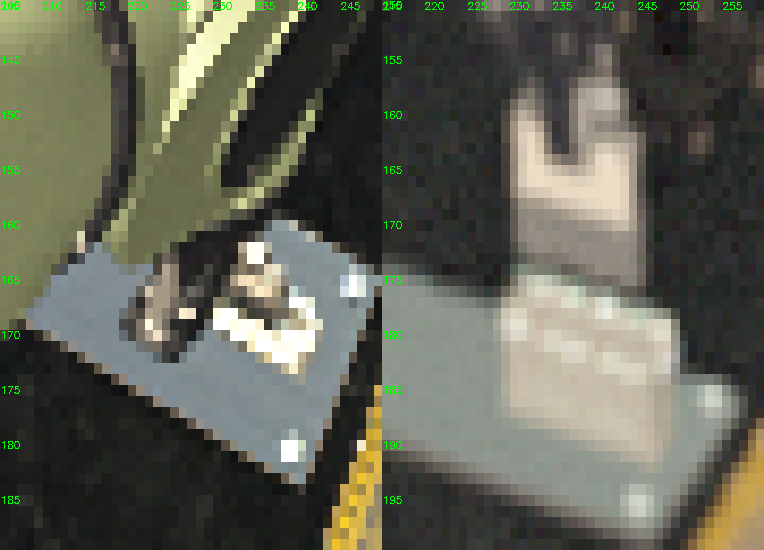

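```bash
python3 - <<'E'
from go import *
s=cv2.imread("pics/side6.png").max(2).astype(float)
p=r.read_state()["tool_pos"];ft=p-[0,0,.2177]
def edge(row,c0,c1,th):
    x=np.arange(c0,c1);v=s[row,c0:c1];i=np.where((v[:-1]-th)*(v[1:]-th)<0)[0];return [round(x[k]+(th-v[k])/(v[k+1]-v[k]),2) for k in i]
for row in(165,167,171,172,173): print(row,edge(row,224,252,95))
for row in(181,183,185,187): print("chan",row,edge(row,224,234,172),edge(row,242,254,165))
for z in(0.0,.01,.03,.04): print(z,proj("side",np.array([ft+np.r_[RR@[-.0025,y],z] for y in(.03,-.03)])).round(2).tolist())
for z in(.008,.02,.03,.048): print("ch",z,proj("side",np.array([rk(-.007,y,z) for y in(-.042,-.108)])).round(2).tolist())
E
```

```text
165 [np.float64(229.36), np.float64(244.89)]
167 [np.float64(229.43), np.float64(244.9)]
171 [np.float64(229.96), np.float64(245.32)]
172 [np.float64(230.4), np.float64(245.29)]
173 [np.float64(231.11), np.float64(245.27)]
chan 181 [np.float64(228.83)] [np.float64(248.81)]
chan 183 [np.float64(229.11)] [np.float64(248.68)]
chan 185 [np.float64(228.95)] [np.float64(248.12), np.float64(251.4)]
chan 187 [np.float64(229.62)] [np.float64(248.69), np.float64(252.19)]
0.0 [[230.7, 172.11], [245.01, 176.14]]
0.01 [[230.58, 169.84], [244.94, 173.85]]
0.03 [[230.35, 165.26], [244.8, 169.24]]
0.04 [[230.23, 162.95], [244.73, 166.91]]
ch 0.008 [[230.55, 186.85], [245.95, 191.39]]
ch 0.02 [[230.41, 184.25], [245.87, 188.77]]
ch 0.03 [[230.3, 182.06], [245.81, 186.57]]
ch 0.048 [[230.09, 178.1], [245.69, 182.57]]
```

send_rows:
  translation:
    - [-0.16, 0.15, 0.5]
    - [-0.16, 0.15, 1.2]
    - [-0.16, 0.15, 2.0]
    - [-0.16, 0.15, 2.3]
    - [-0.16, 0.15, 2.3]
  rot:
    - [0, 0, 0]
    - [0, 0, 0]
    - [0, 0, 0]
    - [0, 0, 0]
    - [0, 0, 0]
  gripper: [0, 0, 0, 0, 0]

```text
time_s: 20.5
tool_pos: [0.5924, -0.0713, 0.2679]
eef_rot: [-179.9, -0.0, 88.2]
force: [-0.3, -1.2, -0.5]
opening: 0.109
finger_force: 49.8
```

send_rows:
  translation:
    - [0, 0, 0.3]
    - [0, 0, 0.5]
    - [0, 0, 0.5]
  rot:
    - [0, 0, 0]
    - [0, 0, 0]
    - [0, 0, 0]
  gripper: [0, 0, 0]

```text
time_s: 20.8
tool_pos: [0.5924, -0.0714, 0.2633]
eef_rot: [-180.0, -0.0, 88.2]
force: [-0.3, -0.6, -1.0]
opening: 0.107
finger_force: 49.8
```

send_rows:
  translation:
    - [0, 0, 0.3]
    - [0, 0, 0.6]
    - [0, 0, 0.6]
  rot:
    - [0, 0, 0]
    - [0, 0, 0]
    - [0, 0, 0]
  gripper: [0, 0, 0]

```text
time_s: 21.1
tool_pos: [0.5931, -0.0714, 0.2578]
eef_rot: [179.8, 0.0, 88.2]
force: [6.6, -0.2, 2.2]
opening: 0.106
finger_force: 50.1
```

send_rows:
  translation:
    - [0, 0, 0.3]
    - [0, 0, 0.5]
    - [0, 0, 0.5]
  rot:
    - [0, 0, 0]
    - [0, 0, 0]
    - [0, 0, 0]
  gripper: [0, 0, 0]

```text
time_s: 21.4
tool_pos: [0.5935, -0.0714, 0.2534]
eef_rot: [179.7, 0.0, 88.2]
force: [9.3, -0.7, 3.7]
opening: 0.104
finger_force: 52.3
```

send_rows:
  translation:
    - [0, 0.2, 0]
    - [0, 0.3, 0]
    - [0, 0.3, 0]
  rot:
    - [0, 0, 0]
    - [0, 0, 0]
    - [0, 0, 0]
  gripper: [0, 0, 0]

```text
time_s: 21.7
tool_pos: [0.5956, -0.0715, 0.2524]
eef_rot: [-180.0, -0.0, 88.2]
force: [3.8, -0.8, 0.6]
opening: 0.103
finger_force: 51.7
```

send_rows:
  translation:
    - [0, 0, 0.2]
    - [0, 0, 0.4]
    - [0, 0, 0.4]
  rot:
    - [0, 0, 0]
    - [0, 0, 0]
    - [0, 0, 0]
  gripper: [0, 0, 0]

```text
time_s: 22.0
tool_pos: [0.5955, -0.0715, 0.2482]
eef_rot: [-180.0, -0.0, 88.2]
force: [3.6, -0.5, -2.1]
opening: 0.105
finger_force: 51.1
```

send_rows:
  translation:
    - [0, 0.15, 0]
    - [0, 0.15, 0.2]
    - [0, 0.15, 0.3]
    - [0, 0.15, 0.3]
  rot:
    - [0, 0, 0]
    - [0, 0, 0]
    - [0, 0, 0]
    - [0, 0, 0]
  gripper: [0, 0, 0, 0]

```text
time_s: 22.4
tool_pos: [0.5968, -0.0715, 0.2452]
eef_rot: [-179.9, -0.0, 88.2]
force: [-0.5, -0.6, -1.3]
opening: 0.109
finger_force: 51.5
```

send_rows:
  translation:
    - [0, 0, 0.2]
    - [0, 0, 0.4]
    - [0, 0, 0.4]
  rot:
    - [0, 0, 0]
    - [0, 0, 0]
    - [0, 0, 0]
  gripper: [0, 0, 0]

```text
time_s: 22.7
tool_pos: [0.597, -0.0715, 0.2413]
eef_rot: [-180.0, -0.0, 88.2]
force: [-0.9, -0.8, 3.2]
opening: 0.106
finger_force: 51.9
```

send_rows:
  translation:
    - [0, 0, 0.2]
    - [0, 0, 0.4]
    - [0, 0, 0.4]
  rot:
    - [0, 0, 0]
    - [0, 0, 0]
    - [0, 0, 0]
  gripper: [0, 0, 0]

```text
time_s: 23.0
tool_pos: [0.597, -0.0716, 0.2376]
eef_rot: [180.0, -0.0, 88.2]
force: [-1.1, 0.4, 5.0]
opening: 0.109
finger_force: 52.3
```

send_rows:
  translation:
    - [0, 0, 0.1]
    - [0, 0, 0.2]
    - [0, 0, 0.2]
  rot:
    - [0, 0, 0]
    - [0, 0, 0]
    - [0, 0, 0]
  gripper: [0, 0, 0]
  squeeze: 80

```text
time_s: 23.3
tool_pos: [0.5974, -0.0716, 0.2375]
eef_rot: [179.8, -0.0, 88.2]
force: [-5.7, 2.8, 37.8]
opening: 0.101
finger_force: 84.1
```

send_rows:
  translation:
    - [0, 0, -0.1]
    - [0, 0, -0.12]
    - [0, 0, -0.12]
    - [0, 0, -0.12]
    - [0, 0, -0.12]
    - [0, 0, -0.12]
  rot:
    - [0, 0, 0]
    - [0, 0, 0]
    - [0, 0, 0]
    - [0, 0, 0]
    - [0, 0, 0]
    - [0, 0, 0]
  gripper: [0, 0, 0, 0, 0, 0]

```text
time_s: 23.9
tool_pos: [0.5971, -0.0715, 0.2376]
eef_rot: [179.9, -0.0, 88.2]
force: [-2.1, 1.4, 19.1]
opening: 0.1
finger_force: 81.2
```

```bash
python3 - <<'E'
from go import *
go()
f=cams.grab_frame("side");cv2.imwrite("pics/side7.png",f);g=cv2.imread("pics/side5.png")
d=lambda a,b,c,e:np.abs(f[b:e,a:c].astype(int)-g[b:e,a:c]).mean()
print("bin region change",d(190,150,212,176),"bottle",d(190,190,206,210))
p=r.read_state()["tool_pos"];print("rack frame foot",inrk(p-[0,0,.2177]))
E
```

```text
t 23.9 pos [597.1 -71.5 237.6] rot [179.9  -0.   88.2] F [-2.1   1.4  19.14] open 0.1 ff 81.16289734840393
bin region change 2.4306526806526807 bottle 4.001041666666667
rack frame foot [  2.34 -77.    19.86]
```

```bash
python3 -c "
from bench import r
print(r.job_done())"
```

```text
the job is handed in; nothing more can be done
None
```

I handed the job in at 23.9 s. The bin hangs on the hook, let go of. The label holder is home on the channel floor, still gripped and pressed down with about 19 N. My first try at hanging the bin caught on the hook, so I set it down and regripped it before hanging it. I did not go near the spool, bottle or mug.

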